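# Hang the hook-on tray on the slotted rack and lock it

## Task

Hang the loose metal tray on the bench rack: pass the two hooked tabs at its back through the slots of the uprights until its back lies against them, then push it straight down until it is fully home. Then swing the rack's small keeper bar all the way down over the tray's back plate, so that the tray cannot lift out, and let go; leave the bottle, the hand-held meter and the impact device where they are.

Things in the scene. Friction and masses are not known exactly. Their poses are not given: they have to be found in the camera images.
- rack_seat (a point): Fixed grey rack: point on the plane of the two uprights' front faces, midway between the slots, level with the slots' lower edges, 100 mm above the worktop. x points into the rack (away from the tray's side), y to the left of one facing it, z up (level, only turned about z). Uprights 40 mm wide, 4 mm thick, hollow behind, centred at y = -60 and +60; one slot in each, 16 mm wide, z = 0 to +38.
- rack_shelf (a point): Middle of the front lower edge of the rack's fixed top shelf: 85 mm in front of rack_seat and 225 mm above it. The shelf is 240 mm wide (y), 145 mm deep, 12 mm thick, and carries a tape roll. It covers the place of the hung tray, so a hand must come in below it, leaning (fingers down and forward). The rack's base plate, 240 x 110 x 10 mm, begins 20 mm in front of rack_seat.
- tray_grip (a point): Loose pale aluminium tray, centre of its grip: the grey upright web in its middle, 20 mm thick (y), top 22 mm above this point, reaching 22 mm forward and 49 mm back. The point is 48 mm above the underside. x points to the tabs (back), z up; it stands on the worktop as it will hang. Tray 90 deep, 146 wide, front lip 20 high, sides 26, back plate 75 high and 4 thick; 0.25 to 0.5 kg.
- tray_seat (a point): Point of the tray, with its axes, 53 mm behind (+x) and 7 mm above tray_grip: on the rear face of the back plate, midway between the tabs, level with the undersides of the tabs' necks, 20 mm below the plate's top. Fully home it coincides with rack_seat. The tabs pass the slots when it is 17 to 26 mm (best 21) above rack_seat.
- tray_tab (a point): Root of the left tab's neck underside on the tray's back plate, 60 mm left (+y) of tray_seat; the right tab is at -60. Each tab is 9 mm wide: a neck 10 mm high reaching back, ending in a hook that points down to 15 mm below the neck. It reaches 15 mm behind the plate; between plate and hook 5 mm are left for the 4 mm upright.
- keeper (a joint): Keeper bar, radians: 0 = closed (stop), the bar level, pointing to the rack's -y, 3 mm over the seated tray's back plate; grows as its tip swings up, 0.8 to 1.05 at the start, where it clears the tray. It turns about an axis along the rack's x, 105 mm left (+y) of rack_seat and 29 mm above it. Friction holds it where left; 1 to 2 N at the knob moves it.
- keeper_knob (a point): Black knob at the keeper's tip, 65 mm from the pivot: a round rod 14 mm in diameter along the rack's x, sticking out to the front, 10 to 60 mm in front of the uprights; this point on its axis is 35 mm in front. Push it down along its arc about the pivot; closed, it is at y = +40, z = +29 mm from rack_seat.
- bottle_mid (a point): Bystander: white sample bottle with red cap, 47 mm in diameter, 84 mm high, standing left of the rack; the point is its centre.
- meter_mid (a point): Bystander: hand-held meter with keypad, 148 x 68 x 30 mm, lying in front of the rack, to the left; the point is its centre.
- impactor_mid (a point): Bystander: rod-shaped impact device, 126 mm long, 24 mm thick, lying right of the rack; the point is its centre.

How it is judged (in metres and radians):
On the way:
1. the tray hangs by both tabs, fully down, the keeper still open (x of tray_seat in the frame of rack_seat between -0.004 and 0.003 m and y of tray_seat in the frame of rack_seat between -0.006 and 0.006 m and z of tray_seat in the frame of rack_seat between -0.004 and 0.003 m and angle between the z axis of tray_seat and the z axis of rack_seat, either way round below 0.07 rad and angle between the x axis of tray_seat and the x axis of rack_seat, either way round below 0.08 rad and value of joint keeper above 0.3 rad), for 0.2 s.
At the end, for the whole second after the job is handed in: The tray hangs fully home in the rack: tray_seat within 4 mm of rack_seat in depth and height and 6 mm sideways, the tray level and square to the rack within about 4 degrees, at rest; the keeper is within 0.1 rad of closed (x of tray_seat in the frame of rack_seat between -0.004 and 0.003 m and y of tray_seat in the frame of rack_seat between -0.006 and 0.006 m and z of tray_seat in the frame of rack_seat between -0.004 and 0.003 m and angle between the z axis of tray_seat and the z axis of rack_seat, either way round below 0.07 rad and angle between the x axis of tray_seat and the x axis of rack_seat, either way round below 0.08 rad and value of joint keeper below 0.1 rad and linear speed of tray below 0.02 m/s); the robot touches nothing.
It fails at once if the bottle, the meter or the impact device is shifted by more than 30 mm, or the bottle is tipped (distance of any of bottle_mid, meter_mid, impactor_mid from where it was at the start of the episode above 0.03 m or angle between bottle_mid's own z axis and vertical above 0.5 rad).
It also fails if it takes over 50 s, if anything falls off the work surface, if the arm or the gripper's body presses on something with over 40 N, if the wrist force passes 120 N, or if a joint passes its speed limit or range.

## Robot

A 6-joint arm with a two-finger parallel gripper is mounted at the origin on a cart in front of the work surface, level with it; the furniture and walls round the work are solid. World frame = base frame: x ahead of the robot, y to its left, z up, the work surface at z = 0. Lengths are in mm, angles in rad, forces in N, time in s.
With the tool pointing down it reaches from about 350 to 775 mm from the base axis. Payload 7.3 kg.
Tool frame: the origin (TCP) lies at the very end of the fingers, on their centre line; the grasp point (between the pads) lies 19 mm behind it; z points along the fingers, y is the line along which they close (so a half turn about z gives the same grasp; the last joint's range is limited). The gripper opens to 92 mm and grips with 3 to 60 N. Pads are 19 mm wide; open, the fingers measure 130 mm over their backs; the gripper's body (75 mm by 190 mm) begins 47 mm behind the grasp point.
Start: joints at [-1.405, 0.342, 1.524, -0, 1.275, -0.146], TCP at [161.078, -499.699, 226.741] pointing down, gripper open.
Joint ranges: [-2.53, 2.53], [-0.77, 2.02], [0.04, 2.7], [-1, 4.14], [0.28, 2.66], [-3.11, 3.11]. Speed limits (rad/s): [2.57, 2.57, 3.14, 3.14, 3.14, 3.14].

## Interface

Orientations are given as [roll, pitch, yaw] about the fixed x, y, z axes, in that order (R = Rz(yaw) Ry(pitch) Rx(roll)).
In Python, from plant import bot gives the robot as it stands.
- The arm moves only by the tool jog_arm, never from a script. Its argument "targets" is a list of rows, each an object with "xyz": the shift along the tool's x, y, z as a fraction of full scale, a list of three; "spin": the turn about the tool's z as a fraction of full scale. In form: [{"xyz": [x, y, z], "spin": spin}, ...]. A call has exactly 10 rows; each row shifts and turns the commanded pose from where the row before left it, along the tool's axes as they then stand; what a row does not reach is not made up. Full scale, the value 1, is 80 mm for a shift and 0.1 rad for a turn. A row lasts 1/8 s, in which the tool goes at most 62.5 mm and 10.7 degrees, less where a joint would pass 70% of its speed; a pose out of reach is approached as far as the arm can. A call with a number of a shift or a turn outside -1 to 1 is refused whole. A call with a gripper value outside its range is refused whole. "gripper" is the opening in per cent of the stroke, from 0 (shut) to 100 (fully open), set as the call begins (left out, the last holds). The fingers move at their own pace and stop on an object; the grip force is fixed at half the most. Time passes only in rows, so rows that do not move let the fingers close, or fill a call up. It gives the time, the measured TCP pose, the force, the opening and the grip force at its end, in the units of the state.
- bot.get_obs(): the state, without advancing time (a new reading comes with each control period).
- bot.capture(name): name is "scene" or "top"; returns the picture (480x640x3 uint8, blue, green, red); there is no depth.
- bot.get_calibration(name): a dict with "vfov" (degrees; the focal length in pixels is half the picture's height over the tangent of half this angle, whatever the lens; pixels are square), "cx", "cy" (the principal point, pixels), "eye" and "rotation" of the camera in the world. Camera axes: x right, y down, z forward; pixel columns grow to the right and rows downward; lengths in mm; the calibration is good to about 2 mm. A picture is of the moment at which its call begins. get_calibration takes no time and is no camera call.
- bot.close_job(): hands the job in; it is judged then, once.
The state is a dict: "time": time; "joint_positions": joint angles; "dq": joint speeds; "tau": joint torques, N m; "tool_pos": TCP position; "tcp_rot": TCP orientation; "contact_force": force on the tool from outside, world axes, zero at the start; "moment": the same for the moment, N m; "grip_width": finger opening in mm; "finger_force": force on a finger pad.
Only numpy, scipy, OpenCV 4.12 (cv2) and the standard library are available. Lean on these libraries where they do the work, as an engineer would, in place of code of your own. Each camera call takes 0.05 s, during which the arm holds its last target. There are 200 camera calls.

## Working session

There is one attempt and no reset: what is moved stays moved. The work goes in short steps, Python scripts to look and compute and a tool call to move; the robot and the scene stay as the last step left them, time stands still between calls to the robot, and variables do not carry over. Pictures are saved under pics/ and viewed, at most 10 in all, crops included, and the job is handed in when it is done.

Besides the shell and the picture viewer there is one more tool, called after ">>>" in YAML: its name, and indented under it one key for each argument. jog_arm: Moves the arm, as the interface text tells. Shift numbers are shares of 80 mm and turn numbers shares of 0.1 rad, none past 1 either way. Its arguments: {"type":"object","properties":{"targets":{"type":"array","items":{"type":"object","properties":{"xyz":{"type":"array","items":{"type":"number"}},"spin":{"type":"number"}}}},"gripper":{"type":"number"}},"required":["targets"]}

```bash
mkdir -p pics; ls; python3 - <<'E'
from plant import bot
import cv2,json
for n in("scene","top"):
    cv2.imwrite(f"pics/{n}0.png",bot.capture(n)); print(n,bot.get_calibration(n))
o=bot.get_obs();print(o)
E
```

```text
pics
scene {'vfov': 53.50661680874222, 'cx': 316.63242755623907, 'cy': 230.33457442247075, 'eye': array([-258.7560517 ,  502.20588007,  953.66417838]), 'rotation': array([-2.26078049, -0.00524115, -2.06229853])}
top {'vfov': 52.99507179032644, 'cx': 318.6117950258243, 'cy': 244.2449367487736, 'eye': array([ 206.8117221 ,  186.69489632, 1357.71549481]), 'rotation': array([-2.83663203e+00,  1.39864324e-03, -1.87916760e+00])}
{'time': 0.1, 'joint_positions': array([-1.40499288e+00,  3.42640703e-01,  1.52491464e+00,  1.28280905e-06,
        1.27539314e+00, -1.46013843e-01]), 'dq': array([ 0.00195488,  0.00034484, -0.00238684,  0.00084945, -0.00031702,
        0.00064241]), 'tau': array([ 1.53541940e-03, -4.32005882e+01, -2.44693869e+01,  7.20076030e-02,
        5.26431471e-02, -4.73461262e-05]), 'tool_pos': array([ 161.01902912, -499.32157417,  226.1232552 ]), 'tcp_rot': array([-3.14025142e+00, -1.98481663e-04,  3.11816781e-01]), 'contact_force': array([0.18784937, 0.18548183, 0.12367296]), 'moment': array([-0.04795599,  0.06346055, -0.04204372]), 'finger_force': 0.0, 'grip_width': 91.52697357598726}
```

View pics/scene0.png

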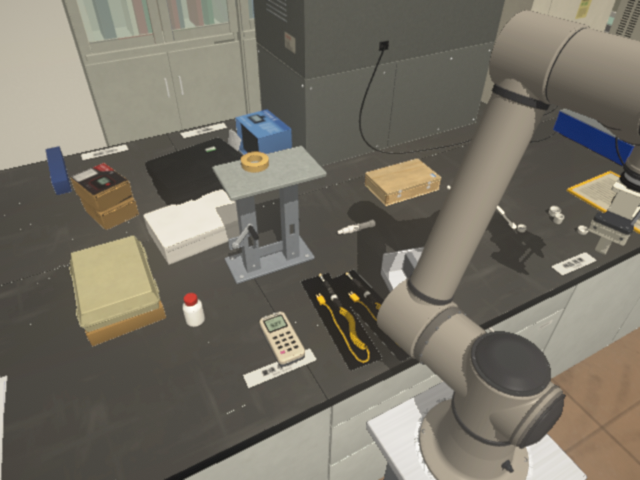

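View pics/top0.png

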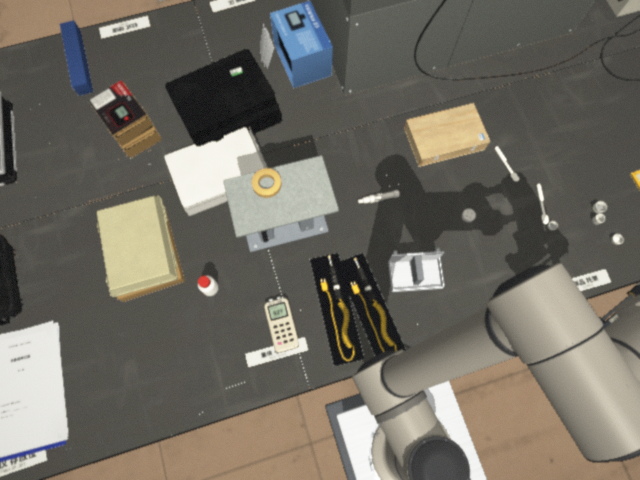

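The scene view shows the rack around (270,210), bottle at (193,310), meter at (283,340), and the tray partly hidden by the arm at (400,265). The top view shows the rack shelf at (283,195), the tray at (417,272), bottle at (207,286) and meter at (281,322). Next I'll zoom in on the rack and tray.

```bash
cat > h.py <<'E'
import numpy as np,cv2
from scipy.spatial.transform import Rotation as Ro
from plant import bot
class Cam:
    def __init__(s,n):
        c=bot.get_calibration(n); s.f=240/np.tan(np.radians(c['vfov'])/2); s.c=np.array([c['cx'],c['cy']])
        s.e=np.array(c['eye']); s.R=Ro.from_euler('xyz',c['rotation']).as_matrix()
    def proj(s,P):
        q=(np.atleast_2d(P)-s.e)@s.R; return q[:,:2]/q[:,2:]*s.f+s.c
    def ray(s,p): return s.R@np.append((np.array(p,float)-s.c)/s.f,1)
    def plane(s,p,z):
        d=s.ray(p); return s.e+d*(z-s.e[2])/d[2]
def tri(c1,p1,c2,p2):
    A=np.array([c1.ray(p1),-c2.ray(p2)]).T; t=np.linalg.lstsq(A,c2.e-c1.e,rcond=None)[0]
    a=c1.e+c1.ray(p1)*t[0]; b=c2.e+c2.ray(p2)*t[1]; return (a+b)/2,np.linalg.norm(a-b)
def crop(im,x,y,w,h,k):
    o=cv2.resize(im[y:y+h,x:x+w],None,fx=k,fy=k,interpolation=cv2.INTER_CUBIC)
    for i in range(0,w,10):
        L=8 if i%50 else 16
        cv2.line(o,(i*k,0),(i*k,L),(0,0,255),1)
    for i in range(0,h,10):
        L=8 if i%50 else 16
        cv2.line(o,(0,i*k),(L,i*k),(0,0,255),1)
    return o
E
python3 - <<'E'
import sys;sys.path.insert(0,'.')
from h import *
s=cv2.imread('pics/scene0.png');t=cv2.imread('pics/top0.png')
cv2.imwrite('pics/a.png',crop(s,205,140,130,150,4))
a=crop(t,220,150,130,105,4);b=crop(t,380,240,75,60,4)
o=np.zeros((600,830,3),np.uint8)[:,:800]; o[:420,:520]=a; o[:240,500:800]=b
cv2.imwrite('pics/b.png',o)
S,T=Cam('scene'),Cam('top')
for z in(0,325,337):print(z,T.plane((283,195),z))
E
```

```text
0 [797.97963658 114.57616781   0.        ]
325 [656.47018711 131.83942131 325.        ]
337 [651.24522282 132.47683375 337.        ]
```

View pics/a.png

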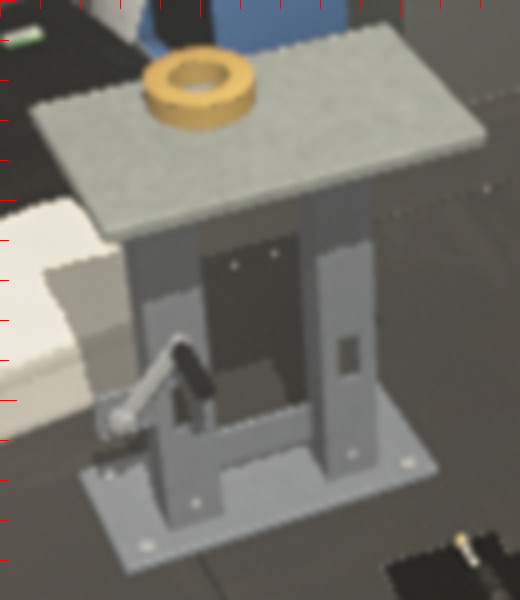

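View pics/b.png

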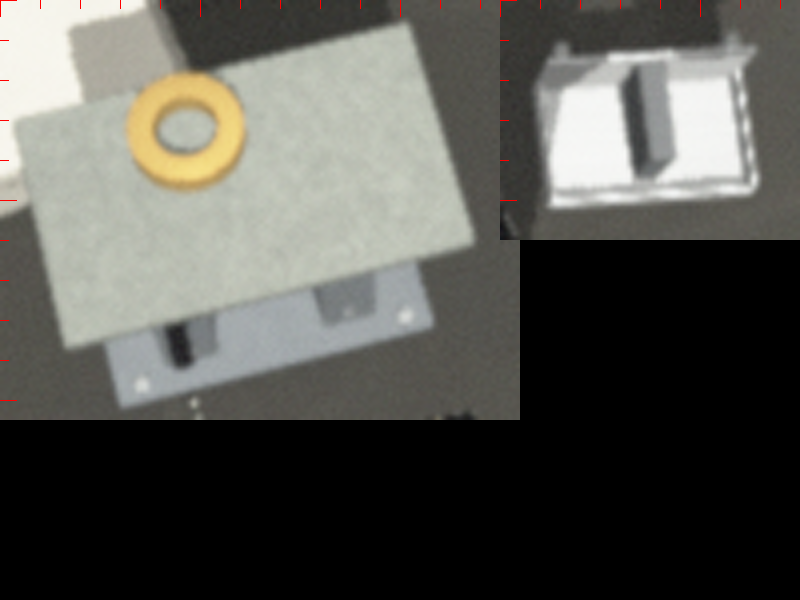

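```bash
python3 - <<'E'
from h import *
np.set_printoptions(precision=1,suppress=True)
S,T=Cam('scene'),Cam('top')
t=lambda x,y:np.array([220+x/4,150+y/4]); s=lambda x,y:np.array([205+x/4,140+y/4]); r=lambda x,y:np.array([380+(x-500)/4,240+y/4])
def fr(n,a,b):  # a left pt, b right pt
    d=a-b; print(n,a,b,'len',np.linalg.norm(d[:2]),'yaw',np.arctan2(-d[0],d[1]),'mid',(a+b)/2)
fr('shelf back T',T.plane(t(14,122),337),T.plane(t(408,24),337))
fr('shelf front T',T.plane(t(66,342),337),T.plane(t(474,238),337))
fr('shelf front S',S.plane(s(107,228),337),S.plane(s(486,132),337))
fr('shelf back S',S.plane(s(31,107),337),S.plane(s(388,24),337))
fr('base T',T.plane(t(121,406),10),T.plane(t(434,325),10))
fr('base S',S.plane(s(127,571),10),S.plane(s(438,466),10))
print('slotR',S.plane(s(348,374),100), 'top',S.plane(s(348,335),138))
fr('lip bottom',T.plane(r(550,207),0),T.plane(r(757,191),0))
fr('web back',T.plane(r(638,65),70),T.plane(r(665,65),70))
fr('web front',T.plane(r(646,166),70),T.plane(r(675,157),70))
fr('plate top',T.plane(r(553,60),75),T.plane(r(755,47),75))
k=tri(S,s(204,385),T,t(184,362));print('knob tip',k)
E
```

```text
shelf back T [728.2 253.7 337. ] [718.9  16.7 337. ] len 237.20777025726306 yaw -0.03923179856076071 mid [723.5 135.2 337. ]
shelf front T [588.7 259.2 337. ] [578.6  22.3 337. ] len 237.1593431298833 yaw -0.04281201164713681 mid [583.7 140.8 337. ]
shelf front S [588.9 258.5 337. ] [576.8  24.6 337. ] len 234.25625345499247 yaw -0.05168377460530794 mid [582.8 141.6 337. ]
shelf back S [729.2 255.1 337. ] [718.7  18.3 337. ] len 237.09431064029718 yaw -0.044247019157172246 mid [724.  136.7 337. ]
base T [651.1 256.8  10. ] [641.1  19.6  10. ] len 237.3595246217754 yaw -0.04215001911993161 mid [646.1 138.2  10. ]
base S [650.  258.8  10. ] [644.1  20.4  10. ] len 238.49646052278607 yaw -0.02478264435859516 mid [647.  139.6  10. ]
slotR [670.9  77.5 100. ] top [666.9  78.3 138. ]
lip bottom [414.2 -99.7   0. ] [ 380.  -245.4    0. ] len 149.68024986852518 yaw -0.23049636311786947 mid [ 397.1 -172.5    0. ]
web back [ 479.2 -178.1   70. ] [ 473.5 -196.    70. ] len 18.769922071321666 yaw -0.30877350093430683 mid [ 476.3 -187.    70. ]
web front [ 410.3 -157.4   70. ] [ 410.2 -178.6   70. ] len 21.207710798869158 yaw -0.0065395080378211285 mid [ 410.2 -168.    70. ]
plate top [ 499.4 -121.8   75. ] [ 465.6 -258.8   75. ] len 141.037847746976 yaw -0.24206964305343043 mid [ 482.5 -190.3   75. ]
knob tip (array([610.4, 202.7, 184.4]), np.float64(2.6004909290732243))
```

>>> jog_arm:
  gripper: 80
  targets:
    - {"xyz": [0,0,0],"spin": 1}
    - {"xyz": [0.2,-0.2,0],"spin": 1}
    - {"xyz": [0.4,-0.38,0],"spin": 1}
    - {"xyz": [0.43,-0.5,0],"spin": 1}
    - {"xyz": [0.38,-0.54,0],"spin": 1}
    - {"xyz": [0.32,-0.57,0],"spin": 0.48}
    - {"xyz": [0.29,-0.59,0.2],"spin": 0}
    - {"xyz": [0.29,-0.59,0.2],"spin": 0}
    - {"xyz": [0.29,-0.59,0.2],"spin": 0}
    - {"xyz": [0.17,-0.29,0.2],"spin": 0}

```text
time: 1.35
tool_pos: [423.9, -183.2, 162.0]
tcp_rot: [-3.141, 0.0, -0.234]
contact_force: [-0.4, -0.3, 0.1]
grip_width: 73.7
finger_force: 0.0
```

>>> jog_arm:
  targets:
    - {"xyz": [0.08,-0.1,0.3],"spin": 0}
    - {"xyz": [0,0,0.4],"spin": 0}
    - {"xyz": [0,0,0.4],"spin": 0}
    - {"xyz": [0,0,0.3],"spin": 0}
    - {"xyz": [0,0,0.12],"spin": 0}
    - {"xyz": [0,0,0],"spin": 0}
    - {"xyz": [0,0,0],"spin": 0}
    - {"xyz": [0,0,0],"spin": 0}
    - {"xyz": [0,0,0],"spin": 0}
    - {"xyz": [0,0,0],"spin": 0}

```text
time: 2.6
tool_pos: [431.1, -179.2, 41.4]
tcp_rot: [3.141, -0.0, -0.236]
contact_force: [-0.6, 0.2, -0.2]
grip_width: 73.4
finger_force: 0.0
```

>>> jog_arm:
  gripper: 0
  targets:
    - {"xyz": [0,0,0],"spin": 0}
    - {"xyz": [0,0,0],"spin": 0}
    - {"xyz": [0,0,0],"spin": 0}
    - {"xyz": [0,0,0],"spin": 0}
    - {"xyz": [0,0,0],"spin": 0}
    - {"xyz": [0,0,0],"spin": 0}
    - {"xyz": [0,0,0],"spin": 0}
    - {"xyz": [0,0,-0.1],"spin": 0}
    - {"xyz": [0,0,0],"spin": -1}
    - {"xyz": [0,0,0],"spin": -0.94}

```text
time: 3.85
tool_pos: [430.8, -179.3, 49.3]
tcp_rot: [3.141, 0.0, -0.039]
contact_force: [0.8, -0.3, -5.0]
grip_width: 19.6
finger_force: 29.9
```

>>> jog_arm:
  targets:
    - {"xyz": [0,0,-0.12],"spin": 0}
    - {"xyz": [0.2,0,0],"spin": 0}
    - {"xyz": [0.3,0,0],"spin": 0.03}
    - {"xyz": [0.25,0,0],"spin": 0}
    - {"xyz": [0,0,0],"spin": 0}
    - {"xyz": [0,0,0.1],"spin": 0}
    - {"xyz": [0,0,0.12],"spin": 0}
    - {"xyz": [0,0,0],"spin": 0}
    - {"xyz": [0,0,0],"spin": 0}
    - {"xyz": [0,0,0],"spin": 0}

```text
time: 5.1
tool_pos: [490.7, -181.7, 40.9]
tcp_rot: [-3.141, 0.0, -0.046]
contact_force: [0.2, 0.3, -4.7]
grip_width: 19.6
finger_force: 30.0
```

>>> jog_arm:
  gripper: 80
  targets:
    - {"xyz": [0,0,0],"spin": 0}
    - {"xyz": [0,0,0],"spin": 0}
    - {"xyz": [0,0,0],"spin": 0}
    - {"xyz": [0,0,0],"spin": 0}
    - {"xyz": [0,0,-0.5],"spin": 0}
    - {"xyz": [0,0,-0.6],"spin": 0}
    - {"xyz": [0,0,-0.6],"spin": 0}
    - {"xyz": [0.2,-0.4,-0.6],"spin": 0}
    - {"xyz": [0.2,-0.6,-0.4],"spin": 0}
    - {"xyz": [0.2,-0.6,-0.4],"spin": 0}

```text
time: 6.35
tool_pos: [545.0, -54.8, 290.6]
tcp_rot: [3.141, -0.001, -0.046]
contact_force: [0.6, -0.0, -1.4]
grip_width: 73.7
finger_force: 0.0
```

>>> jog_arm:
  targets:
    - {"xyz": [0,0,-0.7],"spin": 0}
    - {"xyz": [0,0,-0.7],"spin": 0}
    - {"xyz": [0.3,-0.15,-0.6],"spin": 0}
    - {"xyz": [0.6,-0.15,0],"spin": 0}
    - {"xyz": [0.6,-0.15,0],"spin": 0}
    - {"xyz": [0.6,0,0],"spin": 0}
    - {"xyz": [0.6,0,0],"spin": 0}
    - {"xyz": [0.6,0,0],"spin": 0}
    - {"xyz": [0,0,0],"spin": 0}
    - {"xyz": [0,0,0],"spin": 0}

```text
time: 7.6
tool_pos: [744.0, -29.5, 414.3]
tcp_rot: [3.142, -0.049, -0.045]
contact_force: [-0.3, -0.2, 0.8]
grip_width: 73.6
finger_force: 0.0
```

```bash
python3 -c "
from plant import bot
o=bot.get_obs();print(o['joint_positions'].round(3),o['tool_pos'],o['tcp_rot'])"
```

```text
[-0.145  0.891  0.036  0.006  2.166  1.475] [743.99464922 -29.54028717 414.29105617] [ 3.14157721 -0.0488417  -0.04517013]
```

>>> jog_arm:
  targets:
    - {"xyz": [0.7,0,-0.1],"spin": 0}
    - {"xyz": [0.7,0,-0.1],"spin": 0}
    - {"xyz": [0.7,0,-0.1],"spin": 0}
    - {"xyz": [0.7,0,-0.1],"spin": 0}
    - {"xyz": [0.7,0,-0.1],"spin": 0}
    - {"xyz": [0.7,0,-0.1],"spin": 0}
    - {"xyz": [0,0,0],"spin": 0}
    - {"xyz": [0,0,0],"spin": 0}
    - {"xyz": [0,0,0],"spin": 0}
    - {"xyz": [0,0,0],"spin": 0}

```text
time: 8.85
tool_pos: [846.5, -35.2, 363.8]
tcp_rot: [-3.141, -0.253, -0.045]
contact_force: [0.6, -0.1, -0.0]
grip_width: 73.3
finger_force: 0.0
```

```bash
python3 -c "
from plant import bot
o=bot.get_obs();print(o['joint_positions'].round(4),o['tool_pos'],o['tcp_rot'])"
```

```text
[-0.1413  0.9712  0.0369  0.0263  1.8814  1.4859] [846.54725222 -35.22565338 363.80643387] [-3.14060198 -0.25325347 -0.04531781]
```

>>> jog_arm:
  targets:
    - {"xyz": [0.65,0,-0.35],"spin": 0}
    - {"xyz": [0.65,0,-0.35],"spin": 0}
    - {"xyz": [0.65,0,-0.35],"spin": 0}
    - {"xyz": [0.65,0,-0.35],"spin": 0}
    - {"xyz": [0.65,0,-0.35],"spin": 0}
    - {"xyz": [0.65,0,-0.35],"spin": 0}
    - {"xyz": [0.65,0,-0.35],"spin": 0}
    - {"xyz": [0,0,0],"spin": 0}
    - {"xyz": [0,0,0],"spin": 0}
    - {"xyz": [0,0,0],"spin": 0}

```text
time: 10.1
tool_pos: [855.6, -36.8, 493.6]
tcp_rot: [-3.139, -0.513, -0.046]
contact_force: [0.9, -0.5, -0.4]
grip_width: 73.1
finger_force: 0.0
```

```bash
python3 -c "
from plant import bot
o=bot.get_obs();print(o['joint_positions'].round(4),o['tool_pos'],o['tcp_rot'])"
```

```text
[-0.1526  0.8355  0.0376  0.0555  1.758   1.4881] [855.64034503 -36.76723571 493.56810249] [-3.13933419 -0.51287823 -0.04597912]
```

```bash
python3 - <<'E'
from h import *
s=bot.capture('scene');t=bot.capture('top')
cv2.imwrite('pics/s1.png',s);cv2.imwrite('pics/t1.png',t)
S,T=Cam('scene'),Cam('top')
P=[490,-180,40]
o=np.zeros((600,800,3),np.uint8)
for k,(im,c) in enumerate(((s,S),(t,T))):
    u=c.proj(P)[0].astype(int)-[45,40]; print(u)
    z=crop(im,u[0],u[1],98,80,4); o[k*0:320,400*k:400*k+392]=z
o[330:570,:320]=cv2.resize(s,(320,240)); o[330:570,400:720]=cv2.resize(t,(320,240))
cv2.imwrite('pics/c.png',o)
E
```

```text
[358 218]
[366 215]
```

View pics/c.png

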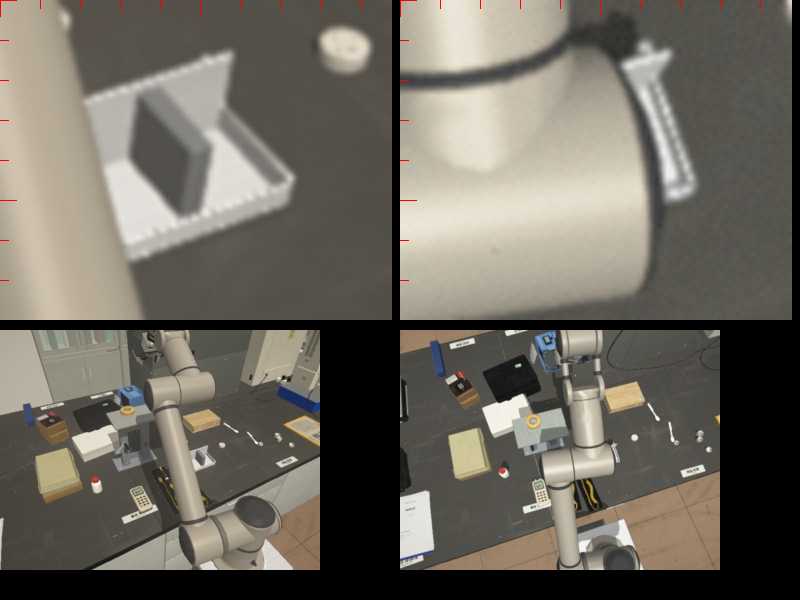

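The tray stands free at its new spot, scene web top spanning (392,241)–(410,255). The forearm hides its left half in both views, and its right back corner is at (416,231) in scene and (434,227) in top.

```bash
python3 - <<'E'
from h import *
np.set_printoptions(precision=1,suppress=True)
S,T=Cam('scene'),Cam('top')
f=np.array([np.cos(-.044),np.sin(-.044),0]);l=np.array([-f[1],f[0],0]);G=np.array([490.7,-181.7,48])
def sh(n,p,fx,ly):
    d=p-G; print(n,p,'meas f/l',d@f,d@l,'expect',fx,ly,'diff',d@f-fx,d@l-ly)
sh('webFR S',S.plane((410.5,255),70),-22,-10)
sh('webFL S',S.plane((405.5,257.5),70),-22,10)
sh('webBL S',S.plane((391.75,241),70),49,10)
sh('plateR S',S.plane((416,231.25),75),53,-73)
sh('lipR S',S.plane((431.25,263),26),-37,-73)
sh('plateR T',T.plane((434,227.5),75),53,-73)
sh('lipR T',T.plane((439.25,262.5),2),-37,-73)
E
```

```text
webFR S [ 468.9 -185.1   70. ] meas f/l -21.671915859789067 -4.396770247811098 expect -22 -10 diff 0.32808414021093313 5.603229752188902
webFL S [ 467.1 -166.9   70. ] meas f/l -24.266598050268282 13.725975132881672 expect -22 10 diff -2.266598050268282 3.725975132881672
webBL S [ 541.5 -173.6   70. ] meas f/l 50.356042637117326 10.304459352779343 expect 49 10 diff 1.3560426371173264 0.3044593527793431
plateR S [ 539.7 -257.1   75. ] meas f/l 52.31199799042967 -73.15199245148176 expect 53 -73 diff -0.688002009570333 -0.15199245148176033
lipR S [ 450.5 -251.1   26. ] meas f/l -37.13784933093684 -71.09033447055722 expect -37 -73 diff -0.13784933093683804 1.9096655294427762
plateR T [ 540.3 -259.5   75. ] meas f/l 52.97321301973544 -75.59091685299578 expect 53 -73 diff -0.02678698026456061 -2.5909168529957753
lipR T [ 453.9 -259.3    2. ] meas f/l -33.35684978905007 -79.11485394582077 expect -37 -73 diff 3.6431502109499334 -6.114853945820769
```

>>> jog_arm:
  gripper: 65
  targets:
    - {"xyz": [-0.5,0.45,0],"spin": 0}
    - {"xyz": [-0.5,0.45,0],"spin": 0}
    - {"xyz": [-0.6,0.4,0],"spin": 0}
    - {"xyz": [-0.63,0.3,0.15],"spin": 0}
    - {"xyz": [-0.63,0.2,0.2],"spin": 0}
    - {"xyz": [-0.63,0.1,0.2],"spin": 0}
    - {"xyz": [-0.63,0.1,0.2],"spin": 0}
    - {"xyz": [-0.63,0,0.25],"spin": 0}
    - {"xyz": [-0.63,0,0.25],"spin": 0}
    - {"xyz": [-0.63,0,0.25],"spin": 0}

```text
time: 11.45
tool_pos: [511.4, -165.1, 166.1]
tcp_rot: [-3.141, -0.515, -0.043]
contact_force: [1.1, -0.2, 0.3]
grip_width: 59.9
finger_force: 0.0
```

>>> jog_arm:
  targets:
    - {"xyz": [-0.1,0.12,0.1],"spin": 0}
    - {"xyz": [-0.2,0.1,0.2],"spin": 0}
    - {"xyz": [-0.3,0,0.35],"spin": 0}
    - {"xyz": [-0.3,0,0.4],"spin": 0}
    - {"xyz": [-0.2,0,0.28],"spin": 0}
    - {"xyz": [-0.1,0,0.14],"spin": 0}
    - {"xyz": [0,0,0],"spin": 0}
    - {"xyz": [0,0,0],"spin": 0}
    - {"xyz": [0,0,0],"spin": 0}
    - {"xyz": [0,0,0],"spin": 0}

```text
time: 12.7
tool_pos: [488.5, -181.2, 24.9]
tcp_rot: [-3.139, -0.518, -0.042]
contact_force: [-0.2, 0.7, 0.0]
grip_width: 59.6
finger_force: 0.0
```

>>> jog_arm:
  targets:
    - {"xyz": [-0.08,0,0.06],"spin": 0}
    - {"xyz": [0,0,0],"spin": 0}
    - {"xyz": [0,0,0],"spin": 0}
    - {"xyz": [0,0,0],"spin": 0}
    - {"xyz": [0,0,0],"spin": 0}
    - {"xyz": [0,0,0],"spin": 0}
    - {"xyz": [0,0,0],"spin": 0}
    - {"xyz": [0,0,0],"spin": 0}
    - {"xyz": [0,0,0],"spin": 0}
    - {"xyz": [0,0,0],"spin": 0}

```text
time: 13.95
tool_pos: [485.0, -180.8, 16.9]
tcp_rot: [-3.138, -0.517, -0.043]
contact_force: [-0.5, 0.8, 1.5]
grip_width: 59.8
finger_force: 0.0
```

>>> jog_arm:
  gripper: 0
  targets:
    - {"xyz": [0,0,0],"spin": 0}
    - {"xyz": [0,0,0],"spin": 0}
    - {"xyz": [0,0,0],"spin": 0}
    - {"xyz": [0,0,0],"spin": 0}
    - {"xyz": [0,0,0],"spin": 0}
    - {"xyz": [0,0,0],"spin": 0}
    - {"xyz": [0,0,0],"spin": 0}
    - {"xyz": [0.06,0,-0.1],"spin": 0}
    - {"xyz": [0.1,0,-0.2],"spin": 0}
    - {"xyz": [0,0,0],"spin": 0}

```text
time: 15.2
tool_pos: [484.2, -180.8, 44.5]
tcp_rot: [-3.139, -0.518, -0.042]
contact_force: [1.9, 0.6, -4.4]
grip_width: 19.8
finger_force: 30.0
```

>>> jog_arm:
  targets:
    - {"xyz": [0.15,0,-0.25],"spin": 0}
    - {"xyz": [0.09,-0.15,-0.17],"spin": 0}
    - {"xyz": [0.05,-0.4,0.03],"spin": 0}
    - {"xyz": [0.1,-0.55,0.06],"spin": 0}
    - {"xyz": [0.15,-0.6,0.09],"spin": 0}
    - {"xyz": [0.15,-0.6,0.09],"spin": 0}
    - {"xyz": [0.15,-0.6,0.09],"spin": 0}
    - {"xyz": [0.1,-0.55,0.05],"spin": 0}
    - {"xyz": [0.06,-0.4,0.03],"spin": 0}
    - {"xyz": [0,-0.22,0],"spin": 0}

```text
time: 16.45
tool_pos: [557.4, 102.5, 110.2]
tcp_rot: [-3.103, -0.478, -0.039]
contact_force: [0.4, 0.7, -4.4]
grip_width: 20.2
finger_force: 30.0
```

```bash
python3 - <<'E'
from h import *
s=bot.capture('scene');t=bot.capture('top')
cv2.imwrite('pics/s2.png',s);cv2.imwrite('pics/t2.png',t)
S,T=Cam('scene'),Cam('top')
P=[620,135,110]
o=np.zeros((600,800,3),np.uint8)
for k,(im,c) in enumerate(((s,S),(t,T))):
    u=c.proj(P)[0].astype(int)-[48,65]; print(u)
    o[:520,400*k:400*k+392]=crop(im,u[0],u[1],98,130,4)
cv2.imwrite('pics/d.png',o)
o=bot.get_obs();print(o['tool_pos'],o['tcp_rot'],o['joint_positions'].round(2))
E
```

```text
[232 182]
[243 173]
[557.17563864 102.49071201 110.22864595] [-3.10259234 -0.47845102 -0.03790513] [0.05 0.37 2.   0.   0.3  1.65]
```

View pics/d.png

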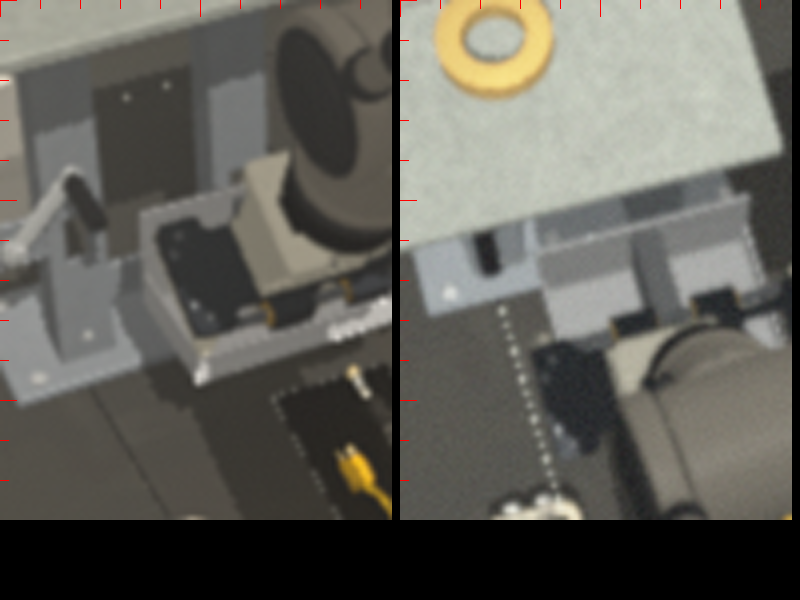

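The tray is held in front of the rack. In the scene view its plate's top-left corner is at (267,234) and the knob is above-left; in the top view its plate's top-right corner is at (330,222). The wrist briefly hit the j5 limit, so the tool rolled by about 0.04 rad. Gravity should level the tray once it hangs.

```bash
cat > k.py <<'E'
from h import *
np.set_printoptions(precision=3,suppress=True)
E_=lambda r:Ro.from_euler('xyz',r)
yaw=-.042; RK=Ro.from_euler('z',yaw); seat=np.array([667.3,137.5,100])
Rg=E_([-3.138,-.517,-.043]); Rt0=Ro.from_euler('z',-.043)
off=Rg.inv().apply(Rt0.apply([58.7,0,38.1]))
def st(tgt=None):
    o=bot.get_obs(); R=E_(o['tcp_rot']); p=o['tool_pos']+R.apply(off); Rt=R*Rg.inv()*Rt0
    r=RK.inv().apply(p-seat); print('t',o['time'],'seat in rack',r,'tray rpy rel',(RK.inv()*Rt).as_euler('xyz'),'q',o['joint_positions'].round(2),'F',np.array(o['contact_force']).round(1))
    if tgt is not None: print('tool units',R.inv().apply(RK.apply(np.array(tgt)-r))/80)
    return p,Rt,R
E
python3 - <<'E'
from k import *
p,Rt,R=st([-40,0,21])
S,T=Cam('scene'),Cam('top')
for n,c,px,q in(('S',S,(267,234),[0,73,20]),('T',T,(330,222.3),[0,-73,20]),('T',T,(243+(540-400)/4,173+262/4),[-4,73,20])):
    w=p+Rt.apply(q); m=c.plane(px,w[2]); print(n,'pred',w,'meas',m,'diff',m-w)
for w in [[0,0,1],[1,0,0]]: print(RK.inv().apply(R.inv().apply(w)) if 0 else R.inv().apply(RK.apply(w)))
E
```

```text
t 16.55 seat in rack [-48.431 -39.501  46.036] tray rpy rel [0.031 0.038 0.022] q [0.05 0.37 2.   0.   0.3  1.65] F [-0.1  0.4 -4.4]
tool units [-0.049 -0.48   0.346]
S pred [619.581 172.369 168.305] meas [624.619 169.081 168.305] diff [ 5.038 -3.289 -0.   ]
T pred [616.429  26.476 163.717] meas [614.133  27.174 163.717] diff [-2.296  0.699 -0.   ]
T pred [615.584 172.451 168.458] meas [611.024 170.5   168.458] diff [-4.561 -1.951 -0.   ]
[ 0.46  -0.035 -0.887]
[0.888 0.022 0.46 ]
```

>>> jog_arm:
  targets:
    - {"xyz": [0.03,-0.16,0.05],"spin": 0}
    - {"xyz": [0.01,-0.16,0.1],"spin": 0}
    - {"xyz": [0.01,-0.16,0.13],"spin": 0}
    - {"xyz": [0.01,0,0.1],"spin": 0}
    - {"xyz": [0,0,0],"spin": 0}
    - {"xyz": [0,0,0],"spin": 0}
    - {"xyz": [0,0,0],"spin": 0}
    - {"xyz": [0,0,0],"spin": 0}
    - {"xyz": [0,0,0],"spin": 0}
    - {"xyz": [0,0,0],"spin": 0}

```text
time: 17.8
tool_pos: [579.1, 139.6, 90.9]
tcp_rot: [-3.104, -0.48, -0.041]
contact_force: [-0.3, -0.7, -4.6]
grip_width: 19.5
finger_force: 30.0
```

```bash
python3 - <<'E'
from k import *
p,Rt,R=st([-14,1,21.5])
s=bot.capture('scene');cv2.imwrite('pics/s3.png',s)
t=bot.capture('top')
cv2.imwrite('pics/e.png',np.hstack([crop(s,222,195,96,90,4),crop(t,232,195,96,90,4)]))
E
```

```text
t 17.8 seat in rack [-28.205  -1.658  26.825] tray rpy rel [0.03  0.036 0.018] q [ 0.13  0.44  1.94 -0.15  0.28  1.87] F [-0.3 -0.7 -4.6]
tool units [ 0.127 -0.028  0.142]
```

View pics/e.png

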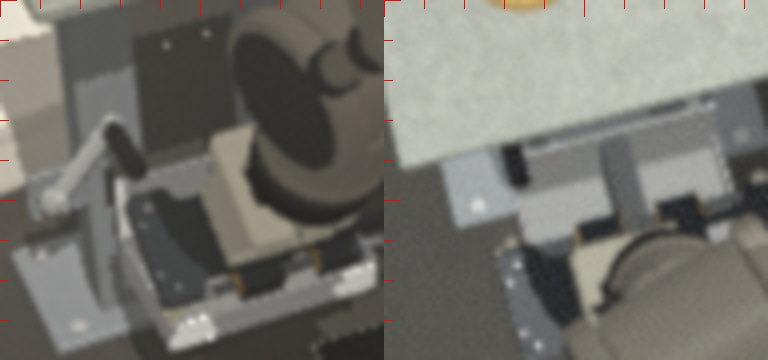

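The tray is in front of the slots, its plate's top edge running from (267,232) to (315,221) in the top view, below the open knob. j5 sits at its limit, so I'll fit a quick planar arm model to predict where the limit relaxes.

```bash
python3 - <<'E'
from k import *
from scipy.optimize import least_squares
D=[(.3426,1.5249,518.8,226.1,0),(.891,.036,740.5,414.3,.049),(.9712,.0369,843.7,363.8,.253),(.8355,.0376,852.9,493.6,.513),(.37,2.0,561,110.2,.478),(.44,1.94,590.6,90.9,.48)]
def f(x):
    a,b,h,d,r0=x; o=[]
    for q2,q3,r,z,l in D:
        o+=[r0+a*np.sin(q2)+b*np.sin(q2+q3)+d*np.sin(l)-r, h+a*np.cos(q2)+b*np.cos(q2+q3)-d*np.cos(l)-z]
    return np.array(o)
s=least_squares(f,[400,400,300,250,0]);a,b,h,d,r0=s.x;print(s.x,s.fun.round(1))
def j5(r,z,l):
    R=r-d*np.sin(l)-r0; Z=z+d*np.cos(l)-h; D2=R*R+Z*Z; q3=np.arccos((D2-a*a-b*b)/2/a/b); q2=np.arctan2(R,Z)-np.arctan2(b*np.sin(q3),a+b*np.cos(q3)); return np.pi-l-q2-q3
for r,z in((590,91),(590,75),(590,60),(605,85),(617,85),(617,65),(617,60)): print(r,z,[round(j5(r,z,l),3) for l in(.3,.4,.45,.48,.52)])
S,T=Cam('scene'),Cam('top')
L=T.plane((267.25,232.5),149);Rr=T.plane((315,221.25),145);print(RK.inv().apply((L+Rr)/2-seat),L,Rr)
E
```

```text
[620.728 404.863  86.226 306.036 -82.449] [ -5.6  20.4  -1.4  -0.5   5.3  -7.6 -14.5   2.5   4.1  -7.2  12.1  -7.5]
590 91 [np.float64(0.571), np.float64(0.415), np.float64(0.335), np.float64(0.286), np.float64(0.22)]
590 75 [np.float64(0.535), np.float64(0.377), np.float64(0.296), np.float64(0.247), np.float64(0.18)]
590 60 [np.float64(0.501), np.float64(0.342), np.float64(0.26), np.float64(0.211), np.float64(0.143)]
605 85 [np.float64(0.575), np.float64(0.418), np.float64(0.337), np.float64(0.288), np.float64(0.222)]
617 85 [np.float64(0.589), np.float64(0.432), np.float64(0.351), np.float64(0.302), np.float64(0.236)]
617 65 [np.float64(0.545), np.float64(0.386), np.float64(0.305), np.float64(0.255), np.float64(0.188)]
617 60 [np.float64(0.534), np.float64(0.375), np.float64(0.293), np.float64(0.243), np.float64(0.176)]
[-27.857 -11.286  47.   ] [642.396 192.729 149.   ] [635.59   62.059 145.   ]
```

>>> jog_arm:
  targets:
    - {"xyz": [0.03,-0.015,0.05],"spin": 0}
    - {"xyz": [0.03,-0.01,0.055],"spin": 0}
    - {"xyz": [0,0,0],"spin": 0}
    - {"xyz": [0,0,0],"spin": 0}
    - {"xyz": [0,0,0],"spin": 0}
    - {"xyz": [0,0,0],"spin": 0}
    - {"xyz": [0,0,0],"spin": 0}
    - {"xyz": [0,0,0],"spin": 0}
    - {"xyz": [0,0,0],"spin": 0}
    - {"xyz": [0,0,0],"spin": 0}

```text
time: 19.15
tool_pos: [587.4, 141.6, 85.9]
tcp_rot: [-3.104, -0.48, -0.041]
contact_force: [0.4, -0.2, -4.9]
grip_width: 19.8
finger_force: 30.0
```

```bash
python3 - <<'E'
from k import *
st([-6,.5,21.5])
E
```

```text
t 19.15 seat in rack [-19.961   0.675  21.783] tray rpy rel [0.03  0.037 0.018] q [ 0.13  0.46  1.92 -0.16  0.28  1.87] F [ 0.4 -0.2 -4.9]
tool units [0.153 0.005 0.084]
```

>>> jog_arm:
  targets:
    - {"xyz": [0.033,0,0.018],"spin": 0}
    - {"xyz": [0.033,0,0.018],"spin": 0}
    - {"xyz": [0.033,0,0.018],"spin": 0}
    - {"xyz": [0.033,0,0.018],"spin": 0}
    - {"xyz": [0.02,0,0.01],"spin": 0}
    - {"xyz": [0,0,0],"spin": 0}
    - {"xyz": [0,0,0],"spin": 0}
    - {"xyz": [0,0,0],"spin": 0}
    - {"xyz": [0,0,0],"spin": 0}
    - {"xyz": [0,0,0],"spin": 0}

```text
time: 20.4
tool_pos: [601.2, 141.3, 85.7]
tcp_rot: [-3.104, -0.48, -0.041]
contact_force: [-0.4, 0.7, -4.9]
grip_width: 19.9
finger_force: 30.0
```

```bash
python3 - <<'E'
from k import *
st([0,.5,21.5])
E
```

```text
t 20.4 seat in rack [-6.168  0.971 21.593] tray rpy rel [0.03  0.037 0.018] q [ 0.13  0.48  1.88 -0.14  0.3   1.85] F [-0.4  0.7 -4.9]
tool units [0.068 0.007 0.036]
```

>>> jog_arm:
  targets:
    - {"xyz": [0.025,0.003,0.014],"spin": 0}
    - {"xyz": [0.025,0,0.014],"spin": 0}
    - {"xyz": [0.02,0,0.01],"spin": 0}
    - {"xyz": [0.012,0,0.006],"spin": 0}
    - {"xyz": [0,0,0],"spin": 0}
    - {"xyz": [0,0,0],"spin": 0}
    - {"xyz": [0,0,0],"spin": 0}
    - {"xyz": [0,0,0],"spin": 0}
    - {"xyz": [0,0,0],"spin": 0}
    - {"xyz": [0,0,0],"spin": 0}

```text
time: 21.65
tool_pos: [606.1, 141.5, 84.1]
tcp_rot: [-3.105, -0.475, -0.04]
contact_force: [-9.0, 4.9, -3.2]
grip_width: 19.8
finger_force: 30.0
```

```bash
python3 - <<'E'
from k import *
st([0,.5,21.5])
E
```

```text
t 21.65 seat in rack [-1.082  1.351 19.663] tray rpy rel [0.03  0.042 0.018] q [ 0.13  0.49  1.87 -0.13  0.31  1.84] F [-9.   4.9 -3.2]
tool units [ 0.023  0.01  -0.015]
```

>>> jog_arm:
  targets:
    - {"xyz": [-0.017,-0.012,0.033],"spin": 0}
    - {"xyz": [-0.017,0,0.033],"spin": 0}
    - {"xyz": [-0.017,0,0.033],"spin": 0}
    - {"xyz": [-0.017,0,0.033],"spin": 0}
    - {"xyz": [-0.017,0,0.033],"spin": 0}
    - {"xyz": [0,0,0],"spin": 0}
    - {"xyz": [0,0,0],"spin": 0}
    - {"xyz": [0,0,0],"spin": 0}
    - {"xyz": [0,0,0],"spin": 0}
    - {"xyz": [0,0,0],"spin": 0}

```text
time: 22.9
tool_pos: [607.0, 142.6, 71.1]
tcp_rot: [-3.106, -0.471, -0.041]
contact_force: [-10.2, 0.0, 0.6]
grip_width: 20.0
finger_force: 30.0
```

```bash
python3 - <<'E'
from k import *
st([0,1,0])
E
```

```text
t 22.9 seat in rack [-0.077  2.517  6.508] tray rpy rel [0.028 0.045 0.017] q [ 0.13  0.52  1.87 -0.15  0.29  1.87] F [-10.2   0.    0.6]
tool units [-0.036  0.022  0.072]
```

>>> jog_arm:
  targets:
    - {"xyz": [-0.017,0.01,0.033],"spin": 0}
    - {"xyz": [-0.017,0,0.033],"spin": 0}
    - {"xyz": [-0.017,0,0.033],"spin": 0}
    - {"xyz": [0,0,0],"spin": 0}
    - {"xyz": [0,0,0],"spin": 0}
    - {"xyz": [0,0,0],"spin": 0}
    - {"xyz": [0,0,0],"spin": 0}
    - {"xyz": [0,0,0],"spin": 0}
    - {"xyz": [0,0,0],"spin": 0}
    - {"xyz": [0,0,0],"spin": 0}

```text
time: 24.15
tool_pos: [607.0, 142.8, 64.8]
tcp_rot: [-3.109, -0.462, -0.04]
contact_force: [-18.6, 0.4, 4.1]
grip_width: 19.8
finger_force: 30.0
```

```bash
python3 - <<'E'
from k import *
st([0,1,0])
E
```

```text
t 24.15 seat in rack [ 0.285  2.765 -0.354] tray rpy rel [0.026 0.055 0.016] q [ 0.13  0.53  1.87 -0.15  0.29  1.87] F [-18.6   0.4   4.1]
tool units [-0.001  0.022 -0.006]
```

>>> jog_arm:
  targets:
    - {"xyz": [-0.03,0,0.02],"spin": 0}
    - {"xyz": [-0.02,0,0.03],"spin": 0}
    - {"xyz": [0,0,0],"spin": 0}
    - {"xyz": [0,0,0],"spin": 0}
    - {"xyz": [0,0,0],"spin": 0}
    - {"xyz": [0,0,0],"spin": 0}
    - {"xyz": [0,0,0],"spin": 0}
    - {"xyz": [0,0,0],"spin": 0}
    - {"xyz": [0,0,0],"spin": 0}
    - {"xyz": [0,0,0],"spin": 0}

```text
time: 25.4
tool_pos: [607.2, 143.3, 62.7]
tcp_rot: [-3.111, -0.46, -0.04]
contact_force: [-18.9, -3.2, 9.2]
grip_width: 19.9
finger_force: 30.1
```

```bash
python3 - <<'E'
from k import *
st([0,1,0])
E
```

```text
t 25.4 seat in rack [ 0.449  3.274 -2.584] tray rpy rel [0.025 0.057 0.015] q [ 0.13  0.53  1.86 -0.16  0.29  1.88] F [-18.9  -3.2   9.2]
tool units [ 0.009  0.027 -0.032]
```

>>> jog_arm:
  gripper: 50
  targets:
    - {"xyz": [0,0,0],"spin": 0}
    - {"xyz": [0,0,0],"spin": 0}
    - {"xyz": [0,0,0],"spin": 0}
    - {"xyz": [0,0,0],"spin": 0}
    - {"xyz": [0,0,-0.2],"spin": 0}
    - {"xyz": [0,0,-0.4],"spin": 0}
    - {"xyz": [0,0,-0.5],"spin": 0}
    - {"xyz": [0,0,-0.5],"spin": 0}
    - {"xyz": [0,0,0],"spin": 0}
    - {"xyz": [0,0,0],"spin": 0}

```text
time: 26.65
tool_pos: [552.8, 142.0, 178.0]
tcp_rot: [-3.109, -0.467, -0.041]
contact_force: [0.3, 0.5, -0.4]
grip_width: 46.0
finger_force: 0.0
```

```bash
python3 - <<'E'
from k import *
st()
s=bot.capture('scene');cv2.imwrite('pics/s4.png',s)
t=bot.capture('top');cv2.imwrite('pics/t4.png',t)
cv2.imwrite('pics/f.png',np.hstack([crop(s,222,180,98,115,4),crop(t,232,195,98,115,4)]))
E
```

```text
t 26.65 seat in rack [-54.059  -0.388 113.11 ] tray rpy rel [0.026 0.05  0.016] q [ 0.15  0.27  1.89 -0.1   0.52  1.83] F [ 0.3  0.5 -0.4]
```

View pics/f.png

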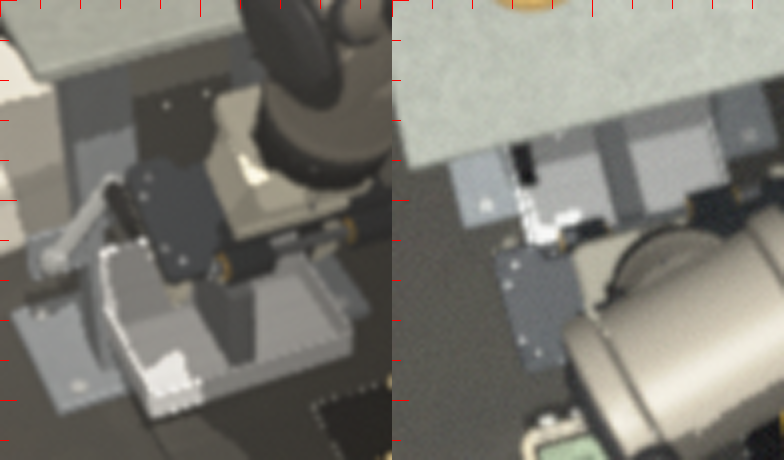

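The tray hangs in the rack. In the scene view its lip's lower corners are at (260,284) and (310,268), and its plate's top-left corner is at (247,242). The knob is still open. I'll compare these with the projected home pose.

```bash
python3 - <<'E'
from k import *
S=Cam('scene')
for dz in(0,5):
  for q,m in(([-90,73,-55],(260,284.5)),([-90,-73,-55],(310,268)),([0,73,20],(247,242.5))):
    print(dz,S.proj(seat+RK.apply(np.array(q)+[0,0,dz])),m)
kn=seat+RK.apply([-35,105-65*np.cos(.95),29+65*np.sin(.95)]);print(kn,seat+RK.apply([-35,40,29]))
for th in(.8,.9,1,1.05):print(th,S.proj(seat+RK.apply([-60,105-65*np.cos(th),29+65*np.sin(th)])),S.proj(seat+RK.apply([-10,105-65*np.cos(th),29+65*np.sin(th)])))
E
```

```text
0 [[260.825 284.567]] (260, 284.5)
0 [[310.995 267.949]] (310, 268)
0 [[246.934 242.791]] (247, 242.5)
5 [[260.693 283.236]] (260, 284.5)
5 [[310.991 266.628]] (310, 268)
5 [[246.769 241.371]] (247, 242.5)
[635.152 206.101 181.872] [634.01  178.934 129.   ]
0.8 [[257.971 238.757]] [[251.215 227.392]]
0.9 [[256.007 237.999]] [[249.283 226.615]]
1 [[253.891 237.435]] [[247.204 226.028]]
1.05 [[252.783 237.229]] [[246.117 225.809]]
```

>>> jog_arm:
  gripper: 0
  targets:
    - {"xyz": [0,-0.3,0],"spin": 0}
    - {"xyz": [0,-0.3,0],"spin": 0}
    - {"xyz": [0,-0.18,0],"spin": 0}
    - {"xyz": [0.09,0.01,0.23],"spin": 0}
    - {"xyz": [0.09,0.01,0.23],"spin": 0}
    - {"xyz": [0.09,0.01,0.23],"spin": 0}
    - {"xyz": [0.09,0,0.2],"spin": 0}
    - {"xyz": [0,0,0],"spin": 0}
    - {"xyz": [0,0,0],"spin": 0}
    - {"xyz": [0,0,0],"spin": 0}

```text
time: 28.0
tool_pos: [612.2, 202.1, 129.6]
tcp_rot: [-3.109, -0.467, -0.04]
contact_force: [-0.0, -0.6, 0.1]
grip_width: 0.4
finger_force: 0.0
```

```bash
cat > kk.py <<'E'
from k import *
def kst(tgt=None):
    o=bot.get_obs(); R=E_(o['tcp_rot']); r=RK.inv().apply(o['tool_pos']-seat)
    z=RK.inv().apply(R.apply([0,0,1])); x=RK.inv().apply(R.apply([1,0,0]))
    print('TCP in rack',r,'body c@u28',r-66*z+28*x,'lean',np.arcsin(z[0]),'rot',o['tcp_rot'],'q',o['joint_positions'].round(2),'F',np.array(o['contact_force']).round(1),o['time'])
    if tgt is not None: print('units',R.inv().apply(RK.apply(np.array(tgt)-r))/80)
E
python3 -c "
from kk import *
kst([-55,62,22]); kst([-55,40,-36])"
```

```text
TCP in rack [-57.773  62.185  29.57 ] body c@u28 [-62.467  59.999 101.076] lean 0.4666811349237232 rot [-3.109 -0.467 -0.04 ] q [ 0.25  0.46  1.75 -0.21  0.48  2.01] F [-0.  -0.6  0.1] 28.0
units [-0.012  0.006  0.1  ]
TCP in rack [-57.773  62.185  29.57 ] body c@u28 [-62.467  59.999 101.076] lean 0.4666811349237232 rot [-3.109 -0.467 -0.04 ] q [ 0.25  0.46  1.75 -0.21  0.48  2.01] F [-0.  -0.6  0.1] 28.0
units [-0.338  0.302  0.738]
```

>>> jog_arm:
  targets:
    - {"xyz": [0,0,0.11],"spin": 0}
    - {"xyz": [-0.05,0.11,0.1],"spin": 0}
    - {"xyz": [-0.055,0.075,0.11],"spin": 0}
    - {"xyz": [-0.06,0.06,0.12],"spin": 0}
    - {"xyz": [-0.065,0.025,0.13],"spin": 0}
    - {"xyz": [-0.07,0,0.14],"spin": 0}
    - {"xyz": [-0.02,0,0.04],"spin": 0}
    - {"xyz": [0,0,0],"spin": 0}
    - {"xyz": [0,0,0],"spin": 0}
    - {"xyz": [0,0,0],"spin": 0}

```text
time: 29.25
tool_pos: [616.2, 182.3, 63.7]
tcp_rot: [-3.109, -0.467, -0.04]
contact_force: [-0.2, -0.4, 0.2]
grip_width: 0.6
finger_force: 0.0
```

```bash
python3 -c "
from kk import *
kst([-53,40,-37])"
```

```text
TCP in rack [-52.946  42.659 -36.323] body c@u28 [-57.645  40.473  35.183] lean 0.466765762958386 rot [-3.109 -0.467 -0.04 ] q [ 0.21  0.56  1.81 -0.25  0.32  2.03] F [-0.2 -0.4  0.2] 29.25
units [-0.004  0.033  0.006]
```

>>> jog_arm:
  targets:
    - {"xyz": [0,0,-0.3],"spin": 0}
    - {"xyz": [0,0,-0.5],"spin": 0}
    - {"xyz": [0,0.2,-0.5],"spin": 0}
    - {"xyz": [-0.2,0.5,-0.4],"spin": 0}
    - {"xyz": [-0.2,0.5,-0.3],"spin": 0}
    - {"xyz": [0,0.3,0],"spin": 0}
    - {"xyz": [0,0,0],"spin": 0}
    - {"xyz": [0,0,0],"spin": 0}
    - {"xyz": [0,0,0],"spin": 0}
    - {"xyz": [0,0,0],"spin": 0}

```text
time: 30.5
tool_pos: [512.3, 61.8, 187.9]
tcp_rot: [-3.109, -0.466, -0.039]
contact_force: [-0.4, -0.5, 0.2]
grip_width: 0.6
finger_force: 0.0
```

```bash
python3 - <<'E'
from kk import *
kst()
s=bot.capture('scene');t=bot.capture('top')
cv2.imwrite('pics/s5.png',s);cv2.imwrite('pics/t5.png',t)
cv2.imwrite('pics/g.png',np.hstack([crop(s,212,170,110,130,4),crop(t,232,190,85,130,4)]))
S=Cam('scene')
for th in(0,.1,.2,.4):print(th,S.proj(seat+RK.apply([-60,105-65*np.cos(th),29+65*np.sin(th)])),S.proj(seat+RK.apply([-10,105-65*np.cos(th),29+65*np.sin(th)])))
E
```

```text
TCP in rack [-151.708  -82.146   87.944] body c@u28 [-156.319  -84.325  159.457] lean 0.4655217910689305 rot [-3.109 -0.466 -0.039] q [-0.05  0.15  2.01  0.08  0.51  1.49] F [-0.4 -0.5  0.2] 30.5
0 [[266.469 250.328]] [[259.675 238.972]]
0.1 [[266.196 248.49 ]] [[259.386 237.147]]
0.2 [[265.686 246.73 ]] [[258.867 235.396]]
0.4 [[263.971 243.515]] [[257.15  232.186]]
```

View pics/g.png

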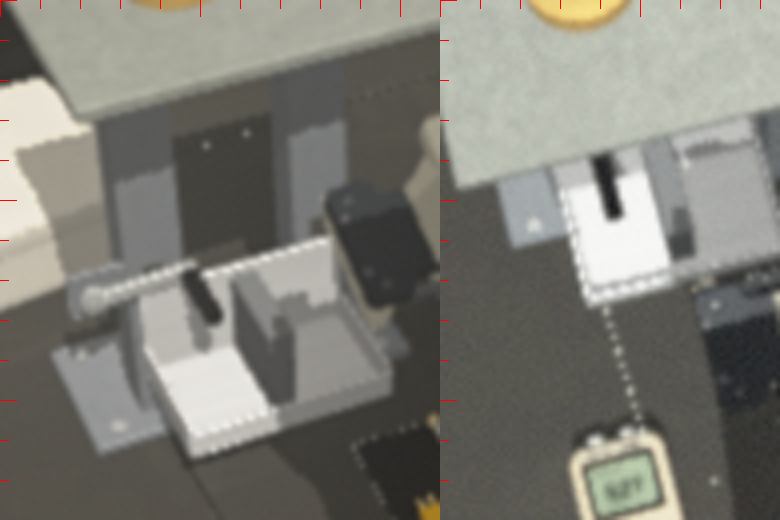

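The keeper is now nearly level over the plate, with the knob from about (258,238) to (265,249) in the scene view. The tray is still home. I'll quantify the knob angle.

```bash
python3 - <<'E'
from kk import *
s=cv2.imread('pics/s5.png').astype(int)
x0,y0,x1,y1=255,233,270,254
m=(s[y0:y1,x0:x1].max(2)<62).astype(np.uint8)
n,l,st_,c=cv2.connectedComponentsWithStats(m,connectivity=4);print(st_,c+[x0,y0])
S=Cam('scene')
for th in(0,.05,.1,.2):
    P=[S.proj(seat+RK.apply([-35+d,105-65*np.cos(th)+7*np.cos(a),29+65*np.sin(th)+7*np.sin(a)]))[0] for d in(-25,25) for a in np.arange(0,6.28,.1)]
    h=np.zeros((480*8,640*8),np.uint8);cv2.fillPoly(h,[cv2.convexHull((np.array(P)*8).astype(np.int32))],1);M=cv2.moments(h,True);print(th,M['m10']/M['m00']/8,M['m01']/M['m00']/8,np.array(P).min(0),np.array(P).max(0))
kst([-56,40,45])
E
```

```text
[[  0   0  15  21 277]
 [  4   5   8  12  38]] [[261.975 242.863]
 [262.184 244.   ]]
0 263.02916594864723 244.6183870411856 [257.187 236.837] [269.002 252.48 ]
0.05 262.9169253319538 243.70867822038284 [257.067 235.911] [268.899 251.559]
0.1 262.7649749697911 242.78525807008458 [256.889 235.   ] [268.738 250.655]
0.2 262.2293595679012 241.01410322359396 [256.36  233.236] [268.239 248.908]
TCP in rack [-151.734  -82.377   88.006] body c@u28 [-156.351  -84.555  159.518] lean 0.4656148842560934 rot [-3.109 -0.466 -0.04 ] q [-0.05  0.15  2.01  0.08  0.51  1.49] F [-0.7 -0.2  0.7] 30.6
units [ 0.831 -1.493  1.069]
```

>>> jog_arm:
  targets:
    - {"xyz": [0.05,-0.4,0.1],"spin": 0}
    - {"xyz": [0.1,-0.5,0.15],"spin": 0}
    - {"xyz": [0.1,-0.45,0.2],"spin": 0}
    - {"xyz": [0.15,-0.21,0.24],"spin": 0}
    - {"xyz": [0,0,0],"spin": 0}
    - {"xyz": [0,0,0.3],"spin": 0}
    - {"xyz": [0,0,0.4],"spin": 0}
    - {"xyz": [0,0,0.3],"spin": 0}
    - {"xyz": [0,0,0],"spin": 0}
    - {"xyz": [0,0,0],"spin": 0}

```text
time: 31.85
tool_pos: [604.8, 186.3, 86.6]
tcp_rot: [-3.109, -0.467, -0.041]
contact_force: [-1.1, 0.1, -0.0]
grip_width: 0.4
finger_force: 0.0
```

```bash
python3 -c "
from kk import *
kst([-53,42,-39])"
```

```text
TCP in rack [-64.466  46.085 -13.417] body c@u28 [-69.172  43.903  58.088] lean 0.46685697452436203 rot [-3.109 -0.467 -0.041] q [ 0.22  0.51  1.82 -0.24  0.36  2.03] F [-1.1  0.1 -0. ] 31.85
units [-0.016  0.063  0.348]
```

>>> jog_arm:
  targets:
    - {"xyz": [0,0.04,0.15],"spin": 0}
    - {"xyz": [0,0.02,0.12],"spin": 0}
    - {"xyz": [-0.01,0,0.04],"spin": 0}
    - {"xyz": [-0.01,0,0.025],"spin": 0}
    - {"xyz": [0,0,0],"spin": 0}
    - {"xyz": [0,0,0],"spin": 0}
    - {"xyz": [0,0,0],"spin": 0}
    - {"xyz": [0,0,0],"spin": 0}
    - {"xyz": [0,0,0],"spin": 0}
    - {"xyz": [0,0,0],"spin": 0}

```text
time: 33.1
tool_pos: [615.5, 182.2, 60.8]
tcp_rot: [-3.109, -0.467, -0.04]
contact_force: [-0.1, -0.1, -0.4]
grip_width: 0.4
finger_force: 0.1
```

```bash
python3 -c "
from kk import *
kst([-53,42,-41])"
```

```text
TCP in rack [-53.647  42.517 -39.164] body c@u28 [-58.305  40.344  32.345] lean 0.4661877961123611 rot [-3.109 -0.467 -0.04 ] q [ 0.21  0.56  1.82 -0.26  0.31  2.04] F [-0.1 -0.1 -0.4] 33.1
units [-0.003  0.007  0.024]
```

>>> jog_arm:
  targets:
    - {"xyz": [-0.012,0,0.024],"spin": 0}
    - {"xyz": [0,0,0],"spin": 0}
    - {"xyz": [-0.012,0,0.024],"spin": 0}
    - {"xyz": [0,0,0],"spin": 0}
    - {"xyz": [0,0,0],"spin": 0}
    - {"xyz": [0,0,0],"spin": 0}
    - {"xyz": [0,0,0],"spin": 0}
    - {"xyz": [0,0,0],"spin": 0}
    - {"xyz": [0,0,0],"spin": 0}
    - {"xyz": [0,0,0],"spin": 0}

```text
time: 34.35
tool_pos: [616.4, 182.4, 57.9]
tcp_rot: [-3.108, -0.469, -0.041]
contact_force: [-2.7, -1.8, 8.9]
grip_width: 0.5
finger_force: 4.4
```

```bash
python3 -c "
from kk import *
kst([-53,42,-41])"
```

```text
TCP in rack [-52.789  42.747 -42.097] body c@u28 [-57.639  40.529  29.398] lean 0.4688825052176457 rot [-3.108 -0.469 -0.041] q [ 0.21  0.57  1.82 -0.27  0.3   2.05] F [-2.7 -1.8  8.9] 34.35
units [ 0.004  0.009 -0.014]
```

>>> jog_arm:
  targets:
    - {"xyz": [0,0,-0.2],"spin": 0}
    - {"xyz": [0,0,-0.5],"spin": 0}
    - {"xyz": [0,0.2,-0.55],"spin": 0}
    - {"xyz": [-0.2,0.5,-0.4],"spin": 0}
    - {"xyz": [-0.2,0.5,-0.3],"spin": 0}
    - {"xyz": [0,0.3,0],"spin": 0}
    - {"xyz": [0,0,0],"spin": 0}
    - {"xyz": [0,0,0],"spin": 0}
    - {"xyz": [0,0,0],"spin": 0}
    - {"xyz": [0,0,0],"spin": 0}

```text
time: 35.6
tool_pos: [513.5, 62.1, 177.6]
tcp_rot: [-3.109, -0.466, -0.039]
contact_force: [-0.3, 0.8, 0.5]
grip_width: 0.3
finger_force: 0.0
```

```bash
python3 - <<'E'
from kk import *
kst()
s=bot.capture('scene');t=bot.capture('top');cv2.imwrite('pics/s6.png',s);cv2.imwrite('pics/t6.png',t)
a=cv2.imread('pics/s5.png')
x0,y0,x1,y1=255,233,270,254
for im in(a,s):
  for th in(62,75):
    m=(im[y0:y1,x0:x1].max(2)<th).astype(np.uint8); n,l,q,c=cv2.connectedComponentsWithStats(m,connectivity=4); i=1+q[1:,4].argmax(); print(th,q[i],c[i]+[x0,y0])
cv2.imwrite('pics/h.png',np.hstack([crop(a,225,225,65,75,6),crop(s,225,225,65,75,6)]))
E
```

```text
TCP in rack [-150.487  -81.823   77.573] body c@u28 [-155.091  -84.003  149.086] lean 0.4654348133685133 rot [-3.109 -0.466 -0.039] q [-0.05  0.17  2.02  0.08  0.48  1.49] F [-0.3  0.8  0.5] 35.6
62 [ 4  5  8 12 38] [262.184 244.   ]
75 [ 3  5  9 13 51] [262.039 244.   ]
62 [ 4  6  8 12 34] [262.206 244.559]
75 [ 3  6  9 12 49] [262.061 244.531]
```

View pics/h.png

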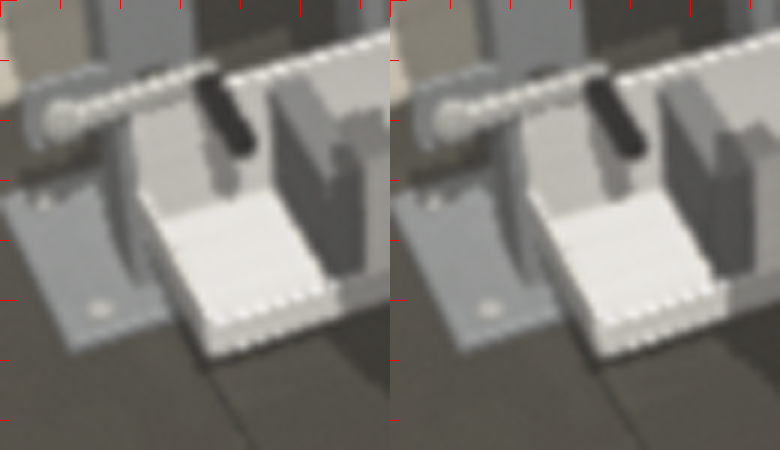

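The second push lowered the knob by about 0.5 px, or 0.03 rad. Its centroid row of 244.5 matches the 244.6 predicted for a closed keeper. The tray is unmoved and the hand is clear, so I'm handing in.

```bash
python3 -c "
from plant import bot
print(bot.close_job())"
```

```text
the job is handed in; nothing more can be done
None
```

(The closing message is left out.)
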